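# Put the chisel away and snap the case shut

## Robot

A 6-joint arm with a two-finger parallel gripper is mounted at the origin on the work surface. World frame = base frame: x ahead of the robot, y to its left, z up, the work surface at z = 0. Lengths are in mm, angles in rad, forces in N, time in s.
With the tool pointing down it reaches from about 300 to 775 mm from the base axis. Payload 14.6 kg.
Tool frame: the origin (TCP) lies where the fingers leave the gripper's body, on its centre line; the fingertips stand 97 mm ahead of it and the grasp point (between the pads) lies ahead of it (grip_depth is the z of the grasp point in the tool frame, in mm); z points along the fingers, y is the line along which they close (so a half turn about z gives the same grasp; the last joint's range is limited). The gripper opens to 94 mm and grips with 3 to 60 N. Pads are 16 mm wide; open, the fingers measure 119 mm over their backs; the gripper's body (75 mm by 177 mm) begins 78 mm behind the grasp point.
Start: joints at [1.272, 0.3, 1.521, -0, 1.321, -0.067], TCP at [126.35, 535.281, 302.646] pointing down, gripper open.
Joint ranges: [-3.03, 3.03], [-0.79, 2.21], [0.23, 2.52], [-1.04, 4.18], [0, 3.07], [-2.55, 2.55]. Speed limits (rad/s): [2.22, 2.22, 2.57, 3.14, 3.14, 3.14].

## Interface

Orientations are given as [roll, pitch, yaw] about the fixed x, y, z axes, in that order (R = Rz(yaw) Ry(pitch) Rx(roll)).
In Python, from cell import read_state, camera, sign_off, regions_of, spot_point, grip_depth gives the robot as it stands. The module is installed in compiled form; this text tells all that it offers.
- The arm moves only by the tool send_rows, never from a script. Its argument "series" is a list of rows, each a list of 3 entries, a list of its own where there are three numbers: the shift along the world's x, y, z in mm, then the turn about the world's z in degrees, then the closure, from -1 (fully open) to 1 (shut), so that 0 is half open. A call has 1 to 12 rows; each row shifts and turns the commanded pose from where the row before left it; what a row does not reach is not made up. A row lasts 1/10 s, in which the tool goes at most 50 mm and 8.59 degrees, less where a joint would pass 70% of its speed; a pose out of reach is approached as far as the arm can. A call is refused whole if a number of a shift passes 50 or a number of a turn 8.59, either way. A call with a gripper value outside its range is refused whole. The fingers move at their own pace and stop on an object; "squeeze" is the grip in N (left out, the last holds). Time passes only in rows, so rows that do not move let the fingers close. It gives the time, the measured TCP pose, the force, the opening and the grip force at its end, in the units of the state.
- read_state(): the state, without advancing time (a new reading comes with each control period).
- camera(name): name is "side" or "top"; returns a dict with "color" (420x560x3 uint8, blue, green, red), "fx", "fy", "cx", "cy" (pixels), "camera_from_world" (4x4, takes a point from world to camera coordinates). Camera axes: x right, y down, z forward; pixel columns grow to the right and rows downward; lengths in mm; the calibration is good to about 2 mm. A picture is of the moment at which its call begins. There is no depth.
- sign_off(): hands the job in; it is judged then, once.
Trained networks look in a picture, given as the dict that the camera call returned (one of the last four; its "shot" number tells which), for a name from the list of things; names that differ only in an ending like _2 or _b are one class to them, and where a whole thing is asked for, a point or a joint stands for the part that bears it (a point fixed in the world has none). Each returns a list of dicts, best first, with "confidence" (0 to 1); they miss things now and then, are a little off and sometimes report something else, mostly with a low value. They report only what shows in the picture. A call takes as long as a camera call.
- regions_of(thing, picture): "mask" (420x560 bool, what is visible of it).
- spot_point(thing, picture): "point" ([x, y, z] in mm, in the coordinates of the camera as it stood for that picture, good to about 4 mm: a listed point, or the origin of a listed thing).
The state is a dict: "clock": time; "joints": joint angles; "qd": joint speeds; "effort": joint torques, N m; "eef_pos": TCP position; "eef_rot": TCP orientation; "wrist_force": force on the tool from outside, world axes, zero at the start; "moment": the same for the moment, N m; "finger_gap": finger opening in mm; "finger_force": force on a finger pad.
Only numpy, scipy, OpenCV 4.12 (cv2) and the standard library are available. Lean on these libraries where they do the work, as an engineer would, in place of code of your own. Each camera call takes 0.05 s, during which the arm holds its last target. There are 200 camera calls.

## Task

Put the loose chisel away in the empty slot of the grey case, lying flat the same way round as the chisel already in there. Then take the blue cover by its handle, set it on the case and press it straight down until it snaps under both side clips, and keep pressing: finish with your hand still on the handle, pushing the cover down firmly, so that I can put the strap round. Leave the other chisel in its slot and everything else on the bench where it is.

Things in the scene. Friction and masses are not known exactly. Their poses are not given: they have to be found in the camera images.
- chisel_grip (a point): loose palm chisel to put away, 138 mm long, lying on the bench in any direction: pale octagonal wooden handle (22 mm across flats, 74 mm long), brass ferrule, bare steel blade 12 mm wide. Point: middle of the handle, on its axis, 11 mm above what it lies on. x from handle to blade, z up. The handle reaches 39 mm behind and 35 mm ahead of this point, the blade 97 mm ahead. About 70 g
- chisel_tip (a point): the cutting edge at the end of the loose chisel's blade (same axes as chisel_grip)
- case: grey plastic chisel case, open at the top, does not shift on the bench: outside 158 mm (x, the way the chisels lie) by 142 mm (y) by 42 mm high, walls 3 mm, floor 4 mm thick. Origin: centre of its underside. Two slots along x: at y = +30 mm the empty one, at y = -30 mm the second chisel's. Handles lie at the -x end, blades at the +x end, on the case floor
- slot_empty (a point): where the handle's middle (chisel_grip) belongs in the empty slot: case x -30, y +30, z 15 mm; axes of the case, x from handle end to blade end. Beside a handle lying there 27 mm are free to the side wall, 38 mm to the other handle. A low rib (top 16 mm high, 8 mm thick, at case x -58 mm) has a 28 mm notch for the handle's rear end
- blade_notch (a point): middle of the 18 mm wide notch for the blade in the high rib (top 24 mm above the bench, 8 mm thick) across the empty slot: case x +44, y +30, z 15 mm. The handle is too thick for it, so a chisel the wrong way round stands up and keeps the cover off
- second_grip (a point): second chisel, same as the loose one, already in its slot in the case, to stay there; point: middle of its handle, x from handle to blade
- second_tip (a point): the cutting edge at the end of the second chisel's blade
- cover_handle (a point): loose blue cover of the case, right way up on the bench, 158 mm (x) by 144 mm (y), about 130 g. Point: middle of the bar of its black bridge handle, 35.5 mm above its lowest edge. The bar runs along x: 74 mm long, 16 mm wide, 16 mm high, underside 12 mm above the cover's top face. Grip across the 16 mm from above
- cover_foot (a point): centre of the cover's lowest edge, 35.5 mm under cover_handle. Under the 3.5 mm plate a 12 mm deep tapered lip enters the case with 2 mm play all round (5 mm at its lower edge), the cover's x along the case's x, either way round. Home, the plate lies on the case's rim: this point 30 mm, cover_handle 65.5 mm above the underside of the case, centred over it
- clip_left (a joint): springy yellow clip, 44 mm wide, in the middle of the case's +y wall; angle in rad, 0 at rest, growing as it bends outward. Its sloped nose hooks 3 mm over the cover's edge: coming down, the cover bends it out about 0.08 rad over some 8 mm of travel, then it springs back over the edge and the force drops. Getting past both takes about 10 to 20 N
- clip_right (a joint): the same clip on the case's -y wall
- clamp_near: black spring clamp with orange jaw pads, 110 by 60 by 22 mm, on the robot's side of the bench; a bystander, leave it alone
- clamp_far: another such clamp, on the far side of the bench; a bystander, leave it alone
- tape: roll of white tape lying flat, 96 mm across, 24 mm high, on the far side of the bench; a bystander, leave it alone
- glue: white glue bottle, 48 mm across, 150 mm tall, on the far side of the bench; a bystander, leave it alone
- tub: empty red plastic tub, 116 mm across, 105 mm tall, on the left of the bench; a bystander, leave it alone
- driver: screwdriver, 200 mm long, on the right of the bench; a bystander, leave it alone

How it is judged (in metres and radians):
On the way, in this order (a step that is already met when the one before it is completed fails the run):
1. the loose chisel lies in the empty slot, the same way round as the other, let go (x of chisel_grip in the frame of case between -0.045 and -0.015 m and y of chisel_grip in the frame of case between 0.022 and 0.038 m and z of chisel_grip in the frame of case between 0.008 and 0.021 m and x of chisel_tip in the frame of case above 0.045 m and z of chisel_tip in the frame of case between 0.008 and 0.021 m and contact force between the fingers and chisel below 0.3 N), for 0.2 s.
2. the cover has snapped home under both clips (z of cover_foot in the frame of case between 0.027 and 0.0318 m and angle between cover_foot's own z axis and vertical below 0.03 rad and horizontal distance between cover_foot and case below 0.006 m and value of joint each of clip_left, clip_right below 0.04 rad), for 0.2 s.
At the end, for the whole second after the job is handed in: both chisels in their slots, handles at one end (8 mm sideways, 15 mm along, about 6 mm in height); cover on the rim (2 mm in height, 6 mm sideways, 0.03 rad), both clips sprung back (under 0.04 rad), and the robot, fingers on the cover, still presses it on the case with over 5 N (all of step 2 and x of chisel_grip in the frame of case between -0.045 and -0.015 m and y of chisel_grip in the frame of case between 0.022 and 0.038 m and z of chisel_grip in the frame of case between 0.008 and 0.021 m and x of each of chisel_tip, second_tip in the frame of case above 0.045 m and z of chisel_tip in the frame of case between 0.008 and 0.021 m and x of second_grip in the frame of case between -0.045 and -0.015 m and y of second_grip in the frame of case between -0.038 and -0.022 m and z of second_grip in the frame of case between 0.008 and 0.021 m and z of second_tip in the frame of case between 0.008 and 0.021 m and contact force between cover and case above 5 N and contact force between the fingers and cover above 3 N); the arm keeps its last pose, push and grip.
It fails at once if something else on the bench is shifted by more than 40 mm (distance of any of clamp_near, clamp_far, tape, glue, tub, driver from where it was at the start of the episode above 0.04 m).
It also fails if it takes over 64 s, if anything falls off the work surface, if the arm or the gripper's body presses on something with over 40 N, if the wrist force passes 120 N, or if a joint passes its speed limit or range.

## Working session

There is one attempt and no reset: what is moved stays moved. The work goes in short steps, Python scripts to look and compute and a tool call to move; the robot and the scene stay as the last step left them, time stands still between calls to the robot, and variables do not carry over. Pictures are saved under pics/ and viewed, at most 10 in all, crops included, and the job is handed in when it is done.

Besides the shell and the picture viewer there is one more tool, called after ">>>" as a command line: name --argument value ..., lists and objects as JSON in quotes. send_rows: Moves the arm, as the interface text tells. Its arguments: {"type":"object","properties":{"series":{"type":"array"},"squeeze":{"type":"number"}},"required":["series"]}

```bash
mkdir -p pics; cat > h.py <<'E'
import numpy as np, cv2
from cell import *
def world(p,pic):
    T=np.linalg.inv(np.array(pic["camera_from_world"])); return (T@np.append(p,1))[:3]
def proj(p,pic):
    c=np.array(pic["camera_from_world"])@np.append(p,1); return np.array([pic["fx"]*c[0]/c[2]+pic["cx"],pic["fy"]*c[1]/c[2]+pic["cy"]])
def tri(a,pa,b,pb):
    A=[]
    for uv,p in ((a,pa),(b,pb)):
        K=np.array([[p["fx"],0,p["cx"]],[0,p["fy"],p["cy"]],[0,0,1]]); P=K@np.array(p["camera_from_world"])[:3]
        A+= [uv[0]*P[2]-P[0],uv[1]*P[2]-P[1]]
    A=np.array(A); return np.linalg.lstsq(A[:,:3],-A[:,3],rcond=None)[0]
def look(names,n=3):
    pics={k:camera(k) for k in("top","side")}
    for nm in names:
        b={}
        for k,p in pics.items():
            for r in spot_point(nm,p)[:n]:
                w=world(r["point"],p); uv=proj(w,p); b.setdefault(k,uv)
                print(nm,k,round(r["confidence"],2),w.round(1),uv.round(0))
        if len(b)==2: print("   tri",tri(b["top"],pics["top"],b["side"],pics["side"]).round(1))
    return pics
E
python3 - <<'E'
from h import *
p=look(["chisel_grip","chisel_tip","case","slot_empty","blade_notch","second_grip","second_tip","cover_handle","cover_foot","clamp_near","clamp_far","tape","glue","tub","driver"],2)
for k in p: cv2.imwrite(f"pics/{k}0.png",p[k]["color"]); print(k,np.linalg.inv(p[k]["camera_from_world"])[:3,3].round())
print(grip_depth, read_state())
E
```

```text
chisel_grip side 0.48 [601.2  -9.5   9.2] [293. 216.]
chisel_grip side 0.18 [508.3 206.    4.8] [315. 258.]
chisel_tip top 0.6 [666.8  61.3   9.1] [260. 180.]
chisel_tip side 0.73 [669.7  65.4  11.9] [267. 226.]
chisel_tip side 0.7 [ 463.4 -226.4   12.2] [340. 186.]
   tri [668.7  61.4   9.1]
case top 0.78 [ 498.6 -253.1   -2.7] [365. 236.]
case side 0.9 [ 4.998e+02 -2.488e+02 -2.000e-01] [330. 186.]
   tri [ 499.3 -253.1   -2.5]
slot_empty top 0.56 [ 467.2 -226.3   14. ] [357. 246.]
slot_empty top 0.34 [597.5  -9.4  10.3] [283. 203.]
slot_empty side 0.75 [ 464.9 -222.7   11.9] [339. 187.]
slot_empty side 0.25 [464.2 490.7  -3.6] [323. 334.]
   tri [ 466.3 -226.9   10. ]
blade_notch top 0.56 [ 540.9 -219.3   17.1] [354. 221.]
blade_notch top 0.43 [465.4 490.4  -2.6] [116. 248.]
blade_notch side 0.57 [ 541.2 -216.8   17.3] [318. 185.]
   tri [ 541.2 -219.5   15.9]
second_grip top 0.7 [ 473.9 -288.4   13.5] [378. 243.]
second_grip top 0.61 [665.2  63.1   9.1] [259. 181.]
second_grip side 0.56 [ 475.9 -284.4   10.2] [337. 180.]
   tri [ 475.3 -289.6    7.5]
second_tip top 0.8 [ 564.4 -2
[... 1576 characters left out ...]
91.]
78.39999999999999 {'clock': 1.6, 'joints': array([ 1.27241046e+00,  2.99923787e-01,  1.52101420e+00, -1.53315999e-05,
        1.32069215e+00, -6.66029527e-02]), 'qd': array([ 0.00016245, -0.00088408,  0.00034589,  0.00030952, -0.00095519,
       -0.00136502]), 'effort': array([-1.79782885e-03, -5.31649911e+01, -3.52919376e+01,  7.07624154e-02,
        2.12111883e-02, -1.88950594e-06]), 'eef_pos': array([126.34605656, 535.2803683 , 302.62651365]), 'eef_rot': array([-3.14155426e+00,  1.23265736e-05,  2.90981354e+00]), 'wrist_force': array([ 0.05441694, -0.10154984,  0.67697445]), 'moment': array([-0.02472372, -0.00560859, -0.02132907]), 'finger_force': 0.0, 'finger_gap': 94.3152591249254}
```

```bash
python3 - <<'E'
import cv2
t=cv2.imread("pics/top0.png"); s=cv2.imread("pics/side0.png")
a=cv2.resize(t[120:300,150:460],None,fx=2.55,fy=2.55,interpolation=cv2.INTER_CUBIC)
cv2.imwrite("pics/topc.png",a)
b=cv2.resize(s[140:300,200:400],None,fx=3.7,fy=3.7,interpolation=cv2.INTER_CUBIC)
cv2.imwrite("pics/sidec.png",b)
E
```

```text
(no output)
```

View pics/topc.png

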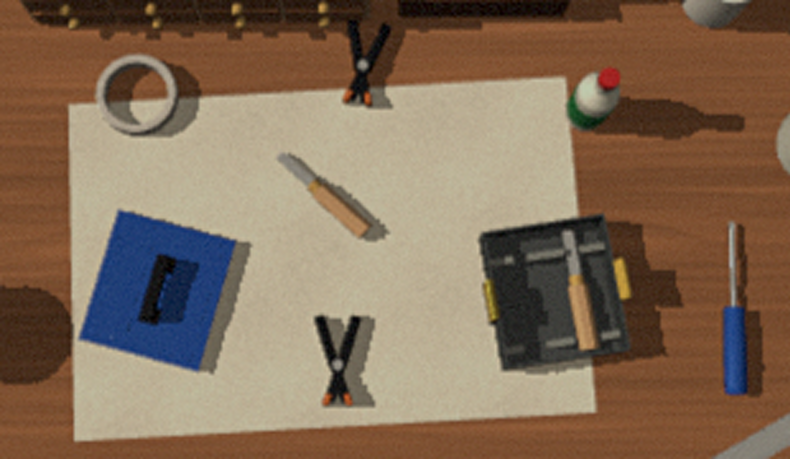

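View pics/sidec.png

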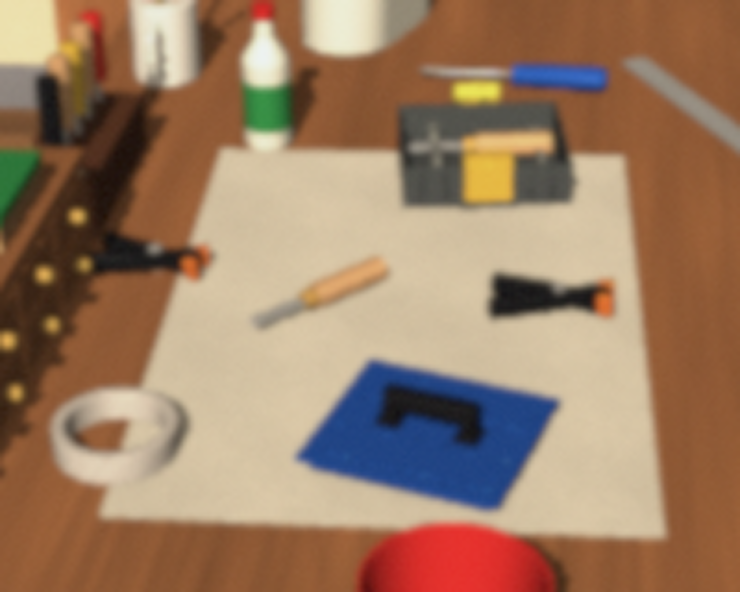

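The top view (crop) shows the chisel with its handle at about (340,208) and its tip at (283,157). The cover is at left with its handle at (157,290), and the case is at right with the second chisel at (578,290), blade towards +x. The side view agrees. Next I refine poses by fitting outlines to the masks.

```bash
cat >> h.py <<'E'
from scipy.optimize import minimize
def hullmask(P,pic,S=4):
    q=np.array([proj(p,pic) for p in P]); m=np.zeros((420*S,560*S),np.uint8)
    cv2.fillConvexPoly(m,cv2.convexHull(((q+.5)*S-.5).round().astype(np.int32)),1); return cv2.resize(m.astype(np.float32),(560,420),interpolation=cv2.INTER_AREA)
def box(x,y,yaw,dx,z0,z1,sx,sy,z=0):
    c,s=np.cos(yaw),np.sin(yaw); return [[x+c*(a+dx)-s*b,y+s*(a+dx)+c*b,k+z] for a in(-sx/2,sx/2) for b in(-sy/2,sy/2) for k in(z0,z1)]
def fit(thing,pics,x0,shape,zfree=False):
    ms={k:regions_of(thing,p) for k,p in pics.items()}; out={}
    ms={k:v for k,v in ms.items() if v}
    def best(k):  # mask nearest to the guess
        g=hullmask(box(*x0[:3],*shape,x0[3] if zfree else 0),pics[k]); return max(ms[k],key=lambda r:np.minimum(g,r["mask"]).sum()/np.maximum(g,r["mask"]).sum())["mask"].astype(np.float32)
    M={k:best(k) for k in ms}
    for use in ([k] for k in M) if not zfree else []: pass
    def cost(v,keys):
        e=0
        for k in keys:
            g=hullmask(box(v[0],v[1],v[2]/50,*shape,v[3] if zfree else 0),pics[k]); e+=np.abs(g-M[k]).sum()/M[k].sum()
        return e
    v0=np.array(x0,float); v0[2]*=50
    for keys in (list(M),)+tuple([k] for k in M):
        n=len(v0); sim=np.vstack([v0]+[v0+4*np.eye(n)[i] for i in range(n)])
        r=minimize(cost,v0,args=(keys,),method="Nelder-Mead",options=dict(initial_simplex=sim,xatol=.05,fatol=1e-4))
        v=r.x.copy(); v[2]=np.rad2deg(v[2]/50); print(thing,keys,v.round(1),round(r.fun,3)); out.setdefault("v",v)
    return out["v"]
E
python3 - <<'E'
from h import *
p={k:camera(k) for k in("top","side")}
fit("case",p,[500,-252,.12],(0,0,42,158,142))
fit("cover_handle",p,[506,203,-.25],(0,10,15.5,158,144))
fit("cover_handle",p,[506,203,-.25,0],(0,10,15.5,158,144),True)
fit("chisel_grip",p,[600,-8,.785],(29,3,17,136,19))
fit("chisel_grip",p,[600,-8,.785,0],(29,3,17,136,19),True)
fit("second_grip",p,[475,-287,.12],(29,7,21,136,19))
E
```

```text
case ['top', 'side'] [ 500.7 -252.5    9. ] 0.348
case ['top'] [ 499.  -252.6    8.4] 0.191
case ['side'] [ 501.3 -252.2    8.9] 0.153
cover_handle ['top', 'side'] [507.6 205.5 -15.4] 0.09
cover_handle ['top'] [506.2 204.3 -15.5] 0.025
cover_handle ['side'] [508.4 208.  -15. ] 0.034
cover_handle ['top', 'side'] [507.3 205.4 -15.5  -1.7] 0.074
cover_handle ['top'] [505.9 204.3 -15.6   1.7] 0.025
cover_handle ['side'] [508.8 205.4 -15.4  -1.9] 0.036
chisel_grip ['top', 'side'] [600.8  -8.5  48.4] 0.787
chisel_grip ['top'] [599.5  -9.4  47.1] 0.444
chisel_grip ['side'] [602.2 -11.1  51.3] 0.298
chisel_grip ['top', 'side'] [600.1  -8.8  48.7   1.1] 0.766
chisel_grip ['top'] [599.5  -9.7  47.5   2. ] 0.447
chisel_grip ['side'] [600.2  -8.6  49.6   2. ] 0.31
second_grip ['top', 'side'] [ 474.9 -287.1    6.9] 1.962
second_grip ['top'] [ 472.8 -288.3    8.4] 0.195
second_grip ['side'] [ 475.6 -290.7   10.3] 1.747
```

>>> send_rows --series '[[[26.5,-30,0],-6.6,-0.3],[[26.5,-30,0],-6.6,-0.3],[[26.5,-30,0],-6.6,-0.3],[[26.5,-30,0],-6.6,-0.3],[[26.5,-30,0],-6.6,-0.3],[[26.5,-30,0],-6.6,-0.3],[[26.5,-30,0],-6.6,-0.3],[[26.5,-30,0],-6.6,-0.3],[[26.5,-30,0],-6.6,-0.3],[[26.5,-30,0],-6.6,-0.3],[[26.5,-30,0],-6.6,-0.3],[[26.5,-30,0],-6.6,-0.3]]' --squeeze 25

```text
clock: 3.5
eef_pos: [445.2, 173.8, 302.9]
eef_rot: [3.141, -0.0, 1.523]
wrist_force: [-0.1, 1.0, -0.5]
finger_gap: 61.3
finger_force: 0.0
```

>>> send_rows --series '[[[26.5,-30,-20],-6.6,-0.3],[[26.5,-30,-20],-6.6,-0.3],[[26.5,-30,-20],-6.6,-0.3],[[26.5,-30,-20],-6.6,-0.3],[[26.5,-30,-20],-6.6,-0.3],[[26.5,-30,-20],-6.6,-0.3],[[0,0,0],0,-0.3],[[0,0,0],0,-0.3]]'

```text
clock: 4.3
eef_pos: [603.2, -5.1, 182.0]
eef_rot: [-3.14, 0.001, 0.836]
wrist_force: [-0.9, 0.7, -0.1]
finger_gap: 61.2
finger_force: 0.0
```

>>> send_rows --series '[[[0,0,-25],0,-0.3],[[0,0,-25],0,-0.3],[[0,0,-20],0,-0.3],[[0,0,-10],0,-0.3],[[0,0,0],0,-0.3],[[0,0,0],0,0.7],[[0,0,0],0,0.7],[[0,0,0],0,0.7],[[0,0,0],0,0.7],[[0,0,0],0,0.7],[[0,0,0],0,0.7]]'

```text
clock: 5.4
eef_pos: [603.4, -4.8, 102.9]
eef_rot: [3.141, -0.0, 0.836]
wrist_force: [0.2, 0.1, 2.5]
finger_gap: 21.7
finger_force: 25.0
```

>>> send_rows --series '[[[0,0,20],0,0.7],[[0,0,40],0,0.7],[[0,0,20],0,0.7],[[-16.5,-28,0],-5,0.7],[[-16.5,-28,0],-5,0.7],[[-16.5,-28,0],-5,0.7],[[-16.5,-28,0],-5,0.7],[[-16.5,-28,0],-5,0.7],[[-16.5,-28,0],-5,0.7],[[-16.5,-28,0],-5,0.7],[[-16.5,-28,0],-4.4,0.7]]'

```text
clock: 6.5
eef_pos: [470.5, -229.7, 182.6]
eef_rot: [-3.141, 0.0, 0.145]
wrist_force: [-0.4, -0.2, -1.8]
finger_gap: 21.8
finger_force: 25.0
```

>>> send_rows --series '[[[0,2,-20],0,0.7],[[0,0,-10],0,0.7],[[0,0,0],0,0.7],[[0,0,0],0,0.7]]'

```text
clock: 6.9
eef_pos: [471.7, -226.3, 152.8]
eef_rot: [-3.141, 0.0, 0.15]
wrist_force: [0.5, -0.7, -0.9]
finger_gap: 21.4
finger_force: 25.0
```

```bash
python3 - <<'E'
from h import *
p=look(["chisel_grip","chisel_tip","case","slot_empty","blade_notch","second_grip","second_tip"],2)
a=[cv2.resize(p[k]["color"][r:r+100,c:c+130],None,fx=3,fy=5/1.667*1.0,interpolation=cv2.INTER_CUBIC) for k,r,c in(("top",170,310),("side",120,270))]
cv2.imwrite("pics/hold1.png",cv2.hconcat(a))
print(read_state()["eef_pos"],read_state()["eef_rot"])
E
```

```text
chisel_grip side 0.65 [ 463.2 -228.4   60. ] [340. 174.]
chisel_grip side 0.56 [ 501.8 -248.6   -2.5] [329. 187.]
chisel_tip top 0.37 [ 564.  -213.1   60. ] [354. 211.]
chisel_tip side 0.44 [ 563.9 -211.3   61.3] [311. 174.]
   tri [ 564.  -213.    60.4]
case side 0.85 [ 502.3 -249.7   -2.4] [329. 187.]
case side 0.58 [774.3 -38.4  -2.1] [242. 212.]
slot_empty top 0.3 [ 4.183e+02 -5.000e+00 -3.000e-01] [282. 263.]
slot_empty side 0.95 [ 458.5 -223.9   11.9] [341. 187.]
   tri [430.9  -5.7 121. ]
blade_notch top 0.69 [ 537.9 -219.8   16.2] [354. 222.]
blade_notch side 0.6 [ 541.1 -216.1   18.8] [318. 185.]
   tri [ 539.6 -219.7   16.8]
second_grip top 0.62 [ 7.431e+02  2.350e+02 -4.000e-01] [204. 157.]
second_grip side 0.45 [ 475.2 -280.5    8.3] [337. 180.]
   tri [556.  193.6 272.9]
second_tip side 0.59 [ 569.5 -270.3   14.9] [311. 179.]
[ 471.33297165 -226.73179321  152.62497667] [-3.1415576e+00  4.5506456e-05  1.4866955e-01]
```

View pics/hold1.png

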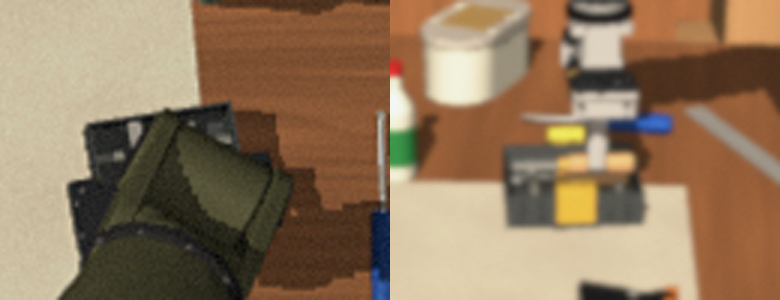

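The chisel is held level, with its tip at about (564,-213,60), directly over the slot. I'll check the case model against the first top picture, since the notch play is only ±3 mm.

```bash
python3 - <<'E'
from h import *
p=camera("top"); t=cv2.imread("pics/top0.png"); F=11
r0,c0=200,335
im=cv2.resize(t[r0:r0+54,c0:c0+66],None,fx=F,fy=F,interpolation=cv2.INTER_CUBIC)
th=np.deg2rad(8.5);R=np.array([[np.cos(th),-np.sin(th)],[np.sin(th),np.cos(th)]])
def P(x,y,z):
    q=R@[x,y]+[500,-252.5]; uv=proj([*q,z],p); return tuple(int(v) for v in ((uv-[c0,r0]+.5)*F))
def poly(pts,col): cv2.polylines(im,[np.array([P(*q) for q in pts])],True,col,1)
poly([(a,b,42) for a,b in((-79,-71),(79,-71),(79,71),(-79,71))],(0,255,0))
poly([(a,b,42) for a,b in((-76,-68),(76,-68),(76,68),(-76,68))],(0,255,0))
for y in(30,-30):
    poly([(40,y-9,24),(48,y-9,24),(48,y+9,24),(40,y+9,24)],(0,0,255))
    poly([(-62,y-14,16),(-54,y-14,16),(-54,y+14,16),(-62,y+14,16)],(0,0,255))
cv2.imwrite("pics/ov.png",im)
E
```

```text
(no output)
```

View pics/ov.png

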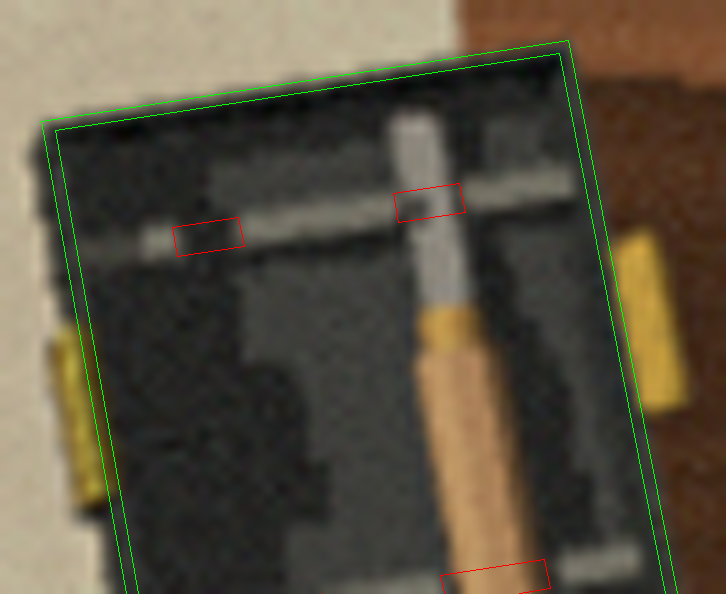

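The notch model sits on the dark gap at (207,237) and the rim matches, so the pose is good to about 1 mm. Lowering now.

>>> send_rows --series '[[[-1.5,0,-12],0,0.7],[[0,0,-12],0,0.7],[[0,0,-8],0,0.7],[[0,0,-5],0,0.7],[[0,0,-4],0,0.7],[[0,0,-3],0,0.7],[[0,0,0],0,0.7],[[0,0,0],0,0.7]]'

```text
clock: 8.55
eef_pos: [470.0, -226.8, 108.9]
eef_rot: [3.141, -0.0, 0.149]
wrist_force: [0.5, -0.5, -0.5]
finger_gap: 21.7
finger_force: 25.0
```

```bash
python3 - <<'E'
from h import *
p=look(["chisel_grip","chisel_tip"],2)
cv2.imwrite("pics/low1.png",cv2.resize(p["side"]["color"][140:225,280:400],None,fx=6,fy=6,interpolation=cv2.INTER_CUBIC))
E
```

```text
chisel_tip top 0.5 [ 562.7 -217.8   16.4] [353. 213.]
chisel_tip side 0.57 [ 542.8 -217.3   13.1] [317. 186.]
chisel_tip side 0.36 [737.9 237.2  -2. ] [232. 261.]
   tri [ 552.9 -217.9   14.3]
```

View pics/low1.png

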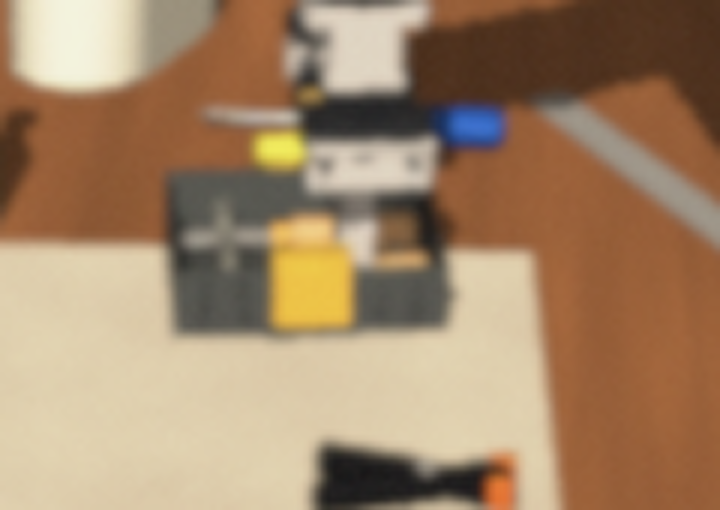

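The chisel is low in the case: the handle end shows at (400,260) and its blade is hidden behind the wall, with no contact force. Set it down, open partly and lift.

>>> send_rows --series '[[[0,0,-2],0,0.7],[[0,0,0],0,0.7],[[0,0,0],0,0.15],[[0,0,0],0,0.15],[[0,0,0],0,0.15],[[0,0,0],0,0.15],[[0,0,10],0,0.15],[[0,0,25],0,0.15],[[0,0,50],0,0.15],[[0,0,50],0,0.15]]'

```text
clock: 9.85
eef_pos: [469.4, -226.5, 243.7]
eef_rot: [-3.141, 0.001, 0.149]
wrist_force: [0.5, 0.4, 0.2]
finger_gap: 40.1
finger_force: 0.0
```

>>> send_rows --series '[[[4,43,0],-2.4,-0.1],[[4,43,0],-2.4,-0.1],[[4,43,0],-2.4,-0.1],[[4,43,0],-2.4,-0.1],[[4,43,0],-2.4,-0.1],[[4,43,0],-2.4,-0.1],[[4,43,0],-2.4,-0.1],[[4,43,0],-2.4,-0.1],[[2,43,0],-2.4,-0.1],[[2,43,0],-2.4,-0.1],[[0,0,0],0,-0.1]]'

```text
clock: 10.95
eef_pos: [505.4, 207.2, 242.3]
eef_rot: [-3.141, -0.0, -0.267]
wrist_force: [-0.3, -1.1, -0.1]
finger_gap: 51.5
finger_force: 0.0
```

```bash
python3 - <<'E'
from h import *
p=look(["chisel_grip","chisel_tip","second_grip","second_tip","case","cover_handle","cover_foot"],2)
t=cv2.resize(p["top"]["color"][200:260,335:405],None,fx=6,fy=6,interpolation=cv2.INTER_CUBIC)
s=cv2.resize(p["side"]["color"][160:220,290:360],None,fx=6,fy=6,interpolation=cv2.INTER_CUBIC)
cv2.imwrite("pics/in1.png",cv2.resize(cv2.hconcat([t,s]),(798,342)))
E
```

```text
chisel_grip top 0.7 [ 461.  -231.3   15.8] [359. 248.]
chisel_tip top 0.86 [ 559.1 -215.2   15.2] [352. 215.]
chisel_tip top 0.65 [ 4.994e+02 -2.525e+02  2.000e-01] [365. 235.]
second_grip top 0.78 [ 473.3 -287.5   14.1] [378. 244.]
second_grip side 0.55 [ 473.5 -283.7   12.5] [338. 179.]
   tri [ 473.7 -288.2   10.3]
second_tip top 0.77 [ 564.9 -275.5   16.5] [373. 213.]
second_tip top 0.33 [ 497.6 -249.3   -1.4] [364. 236.]
second_tip side 0.39 [739.1 232.5  -3.6] [232. 261.]
   tri [ 770.7 -328.2 -411.1]
case top 0.78 [ 498.9 -250.    -2.8] [364. 236.]
case side 0.97 [ 498.6 -247.4   -2.4] [330. 187.]
   tri [ 498.9 -250.2   -3.8]
cover_handle top 0.74 [509.2 204.5  36.4] [210. 231.]
cover_handle top 0.7 [ 5.004e+02 -2.466e+02 -5.000e-01] [363. 235.]
cover_handle side 0.65 [504.3 206.7  33.7] [317. 249.]
   tri [507.1 204.9  32.8]
cover_foot top 0.69 [ 5.025e+02  2.008e+02 -2.000e-01] [213. 235.]
cover_foot side 0.72 [506.9 206.2   4.1] [316. 258.]
   tri [5.049e+02 2.008e+02 1.000e-01]
```

View pics/in1.png

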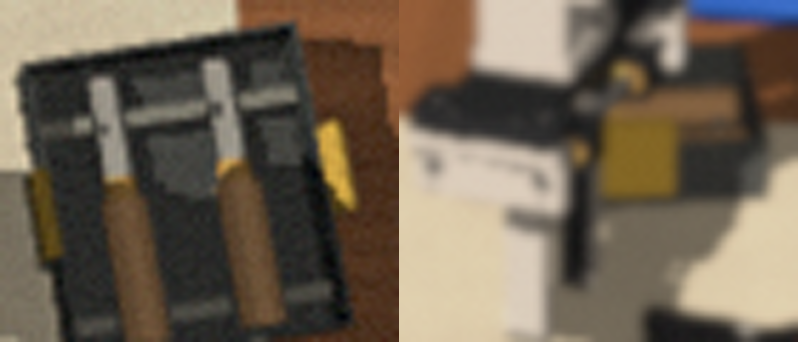

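Both chisels lie parallel, with blades in their notches ((105,130) and (218,110) in the crop). Next is the cover handle.

>>> send_rows --series '[[[1,-2.5,-40],0,-0.1],[[0,0,-40],0,-0.1],[[0,0,-25],0,-0.1],[[0,0,-12],0,-0.1],[[0,0,-8],0,-0.1],[[0,0,0],0,-0.1],[[0,0,0],0,0.8],[[0,0,0],0,0.8],[[0,0,0],0,0.8],[[0,0,0],0,0.8],[[0,0,0],0,0.8],[[0,0,0],0,0.8]]' --squeeze 60

```text
clock: 12.95
eef_pos: [507.0, 200.9, 117.0]
eef_rot: [-3.141, -0.0, -0.27]
wrist_force: [-1.1, 0.3, 3.4]
finger_gap: 15.5
finger_force: 60.0
```

>>> send_rows --series '[[[0,0,15],0,0.8],[[0,0,35],0,0.8],[[0,0,35],0,0.8],[[0,0,15],0,0.8],[[0,-20,0],0,0.8],[[0,-40,0],2.4,0.8],[[0,-40,0],2.4,0.8],[[0,-40,0],2.4,0.8],[[0,-40,0],2.4,0.8],[[0,-40,0],2.4,0.8],[[0,-40,0],2.4,0.8],[[0,-40,0],2.4,0.8]]'

```text
clock: 14.15
eef_pos: [506.5, -100.9, 217.7]
eef_rot: [3.141, -0.0, 0.025]
wrist_force: [0.8, 0.4, -0.7]
finger_gap: 15.4
finger_force: 60.0
```

>>> send_rows --series '[[[-1,-40,0],2.4,0.8],[[-2,-40,0],2.4,0.8],[[-2,-40,0],2.4,0.8],[[-2,-33,0],0,0.8],[[0,0,0],0,0.8],[[0,0,0],0,0.8],[[0,0,0],0,0.8],[[0,0,0],0,0.8]]'

```text
clock: 14.95
eef_pos: [500.0, -251.3, 217.0]
eef_rot: [3.142, -0.0, 0.15]
wrist_force: [-0.6, 0.7, -1.4]
finger_gap: 15.3
finger_force: 60.0
```

```bash
python3 - <<'E'
from h import *
s=read_state();print(s["eef_pos"],s["eef_rot"],s["finger_gap"])
p=look(["cover_handle","cover_foot"],2)
e=s["eef_pos"]
fit("cover_handle",p,[e[0],e[1],s["eef_rot"][2],e[2]-117],(0,10,15.5,158,144),True)
fit("cover_handle",p,[e[0],e[1],s["eef_rot"][2]],(0,e[2]-107,e[2]-101.5,158,144))
a=[cv2.resize(p[k]["color"][r:r+90,c:c+130],None,fx=3,fy=3,interpolation=cv2.INTER_CUBIC) for k,r,c in(("top",190,310),("side",110,265))]
cv2.imwrite("pics/cov1.png",cv2.hconcat(a))
E
```

```text
[ 500.02824352 -251.26895142  216.97173664] [ 3.14156263e+00 -1.25908823e-04  1.49940786e-01] 15.287908115956117
cover_handle side 0.89 [ 498.  -248.2  132.9] [331. 152.]
cover_handle side 0.64 [466.6 489.1   0.5] [322. 332.]
cover_foot top 0.43 [ 464.9 -229.1   14.3] [358. 246.]
cover_foot side 0.32 [ 566.2 -268.    17.2] [312. 179.]
   tri [ 512.  -224.2   35.9]
cover_handle ['top', 'side'] [ 502.3 -248.7   10.4   93.7] 11.831
cover_handle ['top'] [  59126.2   26062.5   33305.  -160222.2] 1.001
cover_handle ['side'] [ 499.  -246.5    8.4   97.5] 0.118
cover_handle ['top', 'side'] [ 499.6 -246.2    8. ] 11.909
cover_handle ['top'] [ 500.8 -249.1    6.7] 11.781
cover_handle ['side'] [ 499.5 -240.8    9.7] 0.12
```

View pics/cov1.png

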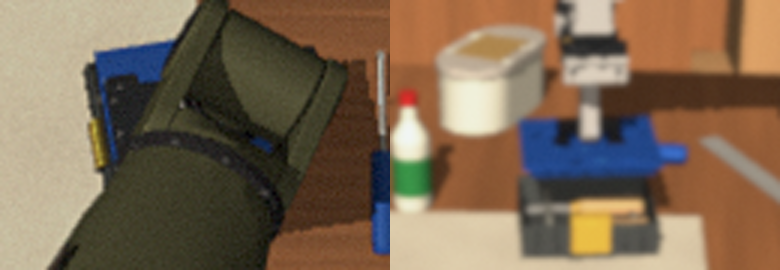

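>>> send_rows --series '[[[0.5,-1,-25],0,0.8],[[0.5,0,-20],0,0.8],[[0,0,-8],0,0.8],[[0,0,-3],0,0.8],[[0,0,-2],0,0.8],[[0,0,0],0,0.8]]'

```text
clock: 16.05
eef_pos: [501.1, -253.2, 159.3]
eef_rot: [3.141, -0.001, 0.149]
wrist_force: [-0.9, 2.5, -1.6]
finger_gap: 15.2
finger_force: 60.0
```

```bash
python3 - <<'E'
from h import *
p=look(["cover_handle","cover_foot","clip_left","clip_right"],2)
s=read_state();print(s["eef_pos"],s["wrist_force"],s["moment"])
a=[cv2.resize(p[k]["color"][r:r+90,c:c+130],None,fx=3,fy=3,interpolation=cv2.INTER_CUBIC) for k,r,c in(("top",190,310),("side",120,265))]
cv2.imwrite("pics/cov2.png",cv2.hconcat(a))
E
```

```text
cover_handle side 0.77 [ 496.8 -249.1   74.4] [331. 167.]
cover_foot top 0.47 [ 7.437e+02  2.341e+02 -6.000e-01] [204. 157.]
cover_foot side 0.59 [ 501.  -252.2   43.3] [330. 175.]
   tri [565.3 188.9 281.9]Traceback (most recent call last):
  File "<stdin>", line 2, in <module>
  File "h.py", line 18, in look
    for r in spot_point(nm,p)[:n]:
             ~~~~~~~~~~^^^^^^
ValueError: it knows: blade_notch, case, chisel_grip, chisel_tip, clamp_far, clamp_near, cover_foot, cover_handle, driver, glue, second_grip, second_tip, slot_empty, tape, tub
```

>>> send_rows --series '[[[0,0,-2],0,0.8],[[0,0,-2],0,0.8],[[0,0,0],0,0.8]]'

```text
clock: 16.65
eef_pos: [501.1, -253.1, 154.8]
eef_rot: [3.141, -0.001, 0.149]
wrist_force: [-0.2, 4.6, 5.0]
finger_gap: 15.3
finger_force: 60.0
```

>>> send_rows --series '[[[0,0,-1],0,0.8],[[0,0,-1],0,0.8],[[0,0,0],0,0.8]]'

```text
clock: 16.95
eef_pos: [501.3, -253.3, 153.4]
eef_rot: [3.141, -0.001, 0.149]
wrist_force: [-0.7, 4.2, 9.1]
finger_gap: 15.1
finger_force: 60.0
```

>>> send_rows --series '[[[0,1,0],0,0.8],[[0,0,0],0,0.8]]'

```text
clock: 17.15
eef_pos: [501.2, -252.4, 153.4]
eef_rot: [3.14, -0.001, 0.149]
wrist_force: [-1.1, 2.8, 8.6]
finger_gap: 15.6
finger_force: 60.0
```

>>> send_rows --series '[[[0,0,-1],0,0.8],[[0,0,-1],0,0.8],[[0,0,0],0,0.8]]'

```text
clock: 17.45
eef_pos: [501.0, -252.2, 150.7]
eef_rot: [3.141, -0.001, 0.149]
wrist_force: [2.0, 1.9, 2.3]
finger_gap: 15.3
finger_force: 60.0
```

>>> send_rows --series '[[[0,0,-1],0,0.8],[[0,0,-1],0,0.8],[[0,0,0],0,0.8]]'

```text
clock: 17.75
eef_pos: [500.8, -252.2, 148.3]
eef_rot: [-3.141, 0.0, 0.149]
wrist_force: [0.7, 1.5, -0.8]
finger_gap: 15.6
finger_force: 60.0
```

>>> send_rows --series '[[[0,0,-1],0,0.8],[[0,0,-0.5],0,0.8],[[0,0,0],0,0.8]]'

```text
clock: 18.05
eef_pos: [500.7, -252.3, 147.0]
eef_rot: [3.142, 0.0, 0.149]
wrist_force: [-0.8, -0.5, 0.6]
finger_gap: 15.7
finger_force: 60.0
```

>>> send_rows --series '[[[0,0,-0.5],0,0.8],[[0,0,-0.5],0,0.8],[[0,0,0],0,0.8]]'

```text
clock: 18.35
eef_pos: [500.8, -252.3, 147.0]
eef_rot: [3.141, 0.0, 0.149]
wrist_force: [-6.7, 1.7, 12.1]
finger_gap: 16.0
finger_force: 60.0
```

>>> send_rows --series '[[[0,0,-0.5],0,0.8],[[0,0,-0.5],0,0.8],[[0,0,0],0,0.8],[[0,0,0],0,0.8],[[0,0,0],0,0.8]]'

```text
clock: 18.85
eef_pos: [500.8, -252.3, 147.0]
eef_rot: [3.141, -0.0, 0.149]
wrist_force: [-11.6, 5.1, 22.7]
finger_gap: 15.5
finger_force: 60.0
```

```bash
python3 - <<'E'
from h import *
p=look(["cover_handle","cover_foot"],2)
s=read_state();print(s["eef_pos"],s["wrist_force"],s["moment"],s["finger_gap"])
a=[cv2.resize(p[k]["color"][r:r+90,c:c+130],None,fx=3,fy=3,interpolation=cv2.INTER_CUBIC) for k,r,c in(("top",190,310),("side",120,265))]
cv2.imwrite("pics/cov3.png",cv2.hconcat(a))
E
```

```text
cover_handle side 0.79 [ 498.7 -249.9   64.9] [330. 170.]
cover_handle side 0.7 [ 4.197e+02 -4.600e+00 -2.000e-01] [350. 222.]
cover_foot side 0.9 [ 502.4 -253.7   33.2] [329. 177.]
cover_foot side 0.26 [ 718.5 -301.     1.6] [272. 177.]
[ 500.77959241 -252.32806601  146.955729  ] [-10.8966188    4.66140361  23.59563771] [0.94264297 2.23394244 0.01105062] 15.459511409896521
```

View pics/cov3.png

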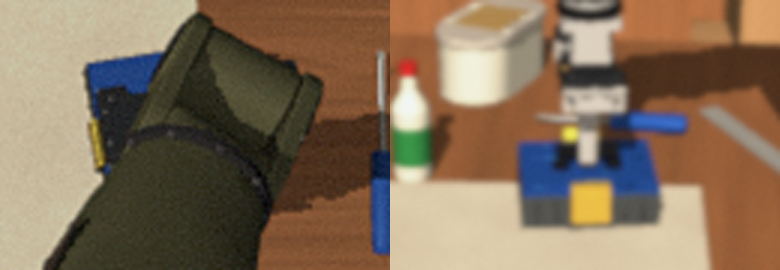

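The cover sits flat on the rim at handle height 65 mm, and the yellow clip shows over its edge at (590,200). The push holds steady at about 23 N.

```bash
python3 -c "
from cell import *
print(sign_off())"
```

```text
the job is handed in; nothing more can be done
None
```

The loose chisel is in the empty slot the same way round as the other, the cover is snapped home on the case, and the hand is still on the handle pushing down with about 23 N; the job is handed in (no verdict came back, and I saw only the +y clip over the edge; the -y one was hidden, but the force drop and seated height fit both having snapped).

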